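# Drop the coin case into the stall's takings box

## Task

Bank the full blue coin case in the stall's takings box: hold the sprung flap open by pressing its thumb tab down with one fingertip while the other fingertip pushes the case in under the flap until it drops into the box, then let the flap spring shut. Only push the case along the box top, never pick it up, and leave everything else on the stall where it stands.

Things in the scene. Friction and masses are not known exactly. Their poses are not given: they have to be found in the camera images.
- takings_box: Plywood drop box fixed to the table, 260 mm deep (x), 220 mm wide (y), flat top (deck) 85 mm above the table. Origin: centre of its underside, on the table. x points from its free front deck, on the robot's side, towards the flap and the far side; y lies along the flap's hinge; z up. The front deck is flat and clear from x = -130 mm to the shut flap's edge at x = 7 mm.
- slot (a point): Middle of the near lip of the slot in the deck: box x = 8 mm, y = 0, z = 85 mm; axes as the box. The slot runs 46 mm on from it along x and is 104 mm wide; under it the box is hollow, 70 mm deep. Over it stands a steel hood, 30 mm high: 3 mm gable cheeks along both ends of the slot, the flap as front slope, a fixed 45 degree plate as back slope down to box x = 60 mm.
- flap: Sprung steel flap, 100 mm wide (y), with its thumb tab. Origin: middle of the hinge line, at box x = 30, y = 0, z = 110 mm (25 mm above the deck). It reaches 32 mm from the hinge; shut, it slopes 45 degrees down to the front, its edge 2 mm above the deck. At mid-edge a scallop for a finger, 34 mm wide, 10 mm deep. Axes as the box when shut; turning about y opens it.
- flap_angle (a joint): Flap opening in rad: 0 shut, 1.22 fully open (hard stop). It cannot be pushed inwards by the case. It opens up and outwards, its edge sweeping forward to box x = -2 mm on the way, and clears an 18 mm high case from about 0.65 rad. Spring: 0.08 N m closing when shut, 0.15 N m fully open.
- thumb_tab (a point): Middle of the top face of the thumb tab, 24 mm from the hinge along the tab. The tab is a black rubber-faced plate 70 mm wide (y), fixed to the flap beyond its hinge, ending in a 5 mm round bar 35 mm from the hinge. Shut, it rises 40 degrees from the hinge towards the far side; fully open, it falls 30 degrees. Pressing it down opens the flap (about 4 N to start, 8 N fully open).
- coin_case: Full blue coin case with a row of coins: 20 mm (its x) by 80 mm (its y, long side) by 18 mm high, about 150 g. Origin: centre of its underside. It lies on the front deck, long side roughly along the flap, up to 30 mm off the middle and 0.3 rad askew. To pass between the cheeks it must be within about 8 mm of the middle and roughly squared up. Pushed near its top it may tip.
- red_case: Red coin case of the same size lying on the table at the left of the box. Leave alone. Origin: centre of its underside.
- stamp: Wooden hand stamp, 40 by 26 mm, 48 mm high, standing on the box's rear deck in the corner at box x = 100, y = -80 mm. Leave alone. Origin: centre of its underside.
- sake_cup: Grey cup, 60 mm across, 52 mm high, on the table at the left of the box. Leave alone. Origin: centre of its underside.
- white_dish: Small white dish, 84 mm across, 16 mm high, on the table at the right of the box. Leave alone. Origin: centre of its underside.
- blue_bowl: Blue bowl, 110 mm across, 60 mm high. Leave alone. Origin: centre of its underside.
- grey_mug: Grey mug, 80 mm across, 80 mm high. Leave alone. Origin: centre of its underside.
- pink_cup: Pink cup, 74 mm across, 62 mm high. Leave alone. Origin: centre of its underside.

How it is judged:
By the outcome, as a careful person would: the job done as asked, in the order asked, and still so for the second after the job is handed in, with the robot touching nothing.
It also fails if it takes over 72 s, if anything falls off the work surface, if the arm or the gripper's body presses on something with over 40 N, if the wrist force passes 120 N, or if a joint passes its speed limit or range.

## Robot

A 6-joint arm with a two-finger parallel gripper is mounted at the origin on the work surface. World frame = base frame: x ahead of the robot, y to its left, z up, the work surface at z = 0. Lengths are in mm, angles in rad, forces in N, time in s.
With the tool pointing down it reaches from about 350 to 775 mm from the base axis. Payload 7.3 kg.
Tool frame: the origin (TCP) lies between the finger pads; the fingertips stand 8 mm ahead of it and the grasp point (between the pads) lies 11 mm behind it; y points along the fingers, z is the direction in which the jaws open and shut, and the axes are right-handed (so a half turn about y gives the same grasp; the last joint's range is limited). The gripper opens to 92 mm and grips with 3 to 60 N. Pads are 19 mm wide; open, the fingers measure 130 mm over their backs; the gripper's body (75 mm by 190 mm) begins 47 mm behind the grasp point.
Start: joints at [-1.457, 0.342, 1.524, -0, 1.275, -0.146], TCP at [134.888, -507.395, 234.741] pointing down, gripper open.
Joint ranges: [-2.53, 2.53], [-0.77, 2.02], [0.04, 2.7], [-1, 4.14], [0.28, 2.66], [-3.11, 3.11]. Speed limits (rad/s): [2.57, 2.57, 3.14, 3.14, 3.14, 3.14].

## Interface

Orientations are given as [roll, pitch, yaw] about the fixed x, y, z axes, in that order (R = Rz(yaw) Ry(pitch) Rx(roll)).
In Python, from plant import bot, vision, job gives the robot as it stands. The module is installed in compiled form; this text tells all that it offers.
- The arm moves only by the tool arm_command, never from a script. Its argument "deltas" is a list of rows, each a list of 4 numbers: the shift along the tool's x, y, z in m, then the turn about the tool's y in degrees. In form: [[x, y, z, twist], ...]. A call has 1 to 5 rows; each row shifts and turns the commanded pose from where the row before left it, along the tool's axes as they then stand; what a row does not reach is not made up. A row lasts 1/10 s, in which the tool goes at most 50 mm and 8.59 degrees, less where a joint would pass 70% of its speed; a pose out of reach is approached as far as the arm can. A call is refused whole if a number of a shift passes 0.05 or a number of a turn 8.59, either way. A call with a gripper value outside its range is refused whole. "claw" is the closure in counts, from 0 (fully open) to 255 (shut), set as the call begins (left out, the last holds). The fingers move at their own pace and stop on an object; the grip force is fixed at half the most. Time passes only in rows, so rows that do not move let the fingers close. It gives the time, the measured TCP pose, the force and the opening at its end, in the units of the state.
- bot.get_obs(): the state, without advancing time (a new reading comes with each control period).
- vision.capture(name): name is "scene" or "top" or "wrist"; returns a dict with "img" (384x512x3 uint8, red, green, blue), "camera_matrix" (3x3 intrinsics, pixels), "dist_coeffs" ([k1, k2, p1, p2, k3] as OpenCV has them; the pictures are not rectified), "world_to_cam" (4x4, takes a point from world to camera coordinates); the wrist camera has in their place "mount" (4x4, takes a point from camera to tool coordinates, whose origin is the TCP and whose axes are the tool frame's). Camera axes: x right, y down, z forward; pixel columns grow to the right and rows downward; lengths in mm; the calibration is good to about 2 mm. A picture is of the moment at which its call begins: read the wrist's pose just before it. There is no depth.
- job.close_job(): hands the job in, once; it reports no verdict.
Trained networks look in a picture, given as the dict that the camera call returned (one of the last four; its "shot" number tells which), for a name from the list of things; names that differ only in an ending like _2 or _b are one class to them, and where a whole thing is asked for, a point or a joint stands for the part that bears it (a point fixed in the world has none). Each returns a list of dicts, best first, with "confidence" (0 to 1); they miss things now and then, are a little off and sometimes report something else, mostly with a low value. They report only what shows in the picture. A call takes as long as a camera call.
- vision.find_in(picture, name): "xyz" ([x, y, z] in mm, in the coordinates of the camera as it stood for that picture, good to about 4 mm: the middle of the surface that is visible of it).
- vision.regions_of(picture, name): "mask" (384x512 bool, what is visible of it).
The state is a dict: "time": time; "joint_positions": joint angles; "dq": joint speeds; "tau": joint torques, N m; "tool_pos": TCP position; "tcp_rot": TCP orientation; "contact_force": force on the tool from outside, world axes, zero at the start; "moment": the same for the moment, N m; "grip_width": finger opening in mm.
Only numpy, scipy, OpenCV 4.12 (cv2) and the standard library are available. Lean on these libraries where they do the work, as an engineer would, in place of code of your own. Each camera call takes 0.05 s, during which the arm holds its last target. There are 200 camera calls.

## Working session

There is one attempt and no reset: what is moved stays moved. The work goes in short steps, Python scripts to look and compute and a tool call to move; the robot and the scene stay as the last step left them, time stands still between calls to the robot, and variables do not carry over. Pictures are saved under pics/ and viewed, about 8 in all and at most 12, crops included, and the job is handed in when it is done.

Besides the shell and the picture viewer there is one more tool, called after ">>>" in YAML: its name, and indented under it one key for each argument. arm_command: Moves the arm, as the interface text tells. Its arguments: {"type":"object","properties":{"deltas":{"type":"array","items":{"type":"array","items":{"type":"number"}}},"claw":{"type":"number"}},"required":["deltas"]}

```bash
mkdir -p pics; cat > h.py <<'E'
import numpy as np, cv2
from plant import bot, vision, job
from scipy.spatial.transform import Rotation as R
def cap(n):
    o=bot.get_obs(); c=vision.capture(n)
    if 'mount' in c:
        T=np.eye(4); T[:3,:3]=R.from_euler('xyz',o['tcp_rot']).as_matrix(); T[:3,3]=o['tool_pos']
        c['c2w']=T@np.array(c['mount'])
    else: c['c2w']=np.linalg.inv(np.array(c['world_to_cam']))
    return c
def w(c,p): return c['c2w'][:3,:3]@np.array(p)+c['c2w'][:3,3]
def onplane(c,px,z):
    px=np.array(px,float).reshape(-1,1,2)
    u=cv2.undistortPoints(px,np.array(c['camera_matrix']),np.array(c['dist_coeffs'])).reshape(-1,2)
    d=np.c_[u,np.ones(len(u))]@c['c2w'][:3,:3].T; o=c['c2w'][:3,3]
    return o+d*((z-o[2])/d[:,2])[:,None]
def proj(c,P):
    M=np.linalg.inv(c['c2w']); 
    return cv2.projectPoints(np.array(P,float).reshape(-1,1,3),cv2.Rodrigues(M[:3,:3])[0],M[:3,3],np.array(c['camera_matrix']),np.array(c['dist_coeffs']))[0].reshape(-1,2)
def save(c,f): cv2.imwrite('pics/'+f,c['img'][:,:,::-1])
E
python3 - <<'E'
from h import *
print({k:np.round(v,3) for k,v in bot.get_obs().items()})
for n in ['top','scene']:
    c=cap(n); save(c,n+'0.png'); print(n,np.round(c['c2w'][:3,3]))
    for k in ['takings_box','flap','thumb_tab','coin_case','stamp','blue_bowl','grey_mug','pink_cup','sake_cup','white_dish','red_case']:
        print(k,[(np.round(w(c,f['xyz'])),round(f['confidence'],2)) for f in vision.find_in(c,k)[:2]])
a=cv2.imread('pics/top0.png');
E
```

```text
{'time': np.float64(0.0), 'joint_positions': array([-1.457,  0.343,  1.525,  0.   ,  1.275, -0.146]), 'dq': array([0.001, 0.001, 0.001, 0.001, 0.002, 0.001]), 'tau': array([ -0.   , -43.124, -24.422,   0.072,   0.056,  -0.   ]), 'tool_pos': array([ 134.829, -506.979,  234.049]), 'tcp_rot': array([-1.572,  0.   , -2.882]), 'contact_force': array([0.727, 0.266, 0.171]), 'moment': array([-0.01 ,  0.02 , -0.001]), 'grip_width': np.float64(91.734)}
top [ 229.   -5. 1465.]
takings_box [(array([681., -29., 105.]), 0.71), (array([588.,  60.,  90.]), 0.56)]
flap [(array([624.,  49., 113.]), 0.77), (array([558., 224.,  17.]), 0.38)]
thumb_tab [(array([621.,  52., 110.]), 0.96)]
coin_case [(array([530.,  65., 102.]), 0.69), (array([624.,  51., 103.]), 0.49)]
stamp [(array([679., -28., 103.]), 0.63)]
blue_bowl [(array([648., 433.,  26.]), 0.77)]
grey_mug [(array([375., 429.,  30.]), 0.72)]
pink_cup [(array([ 538., -452.,   28.]), 0.71), (array([583.,  55.,  82.]), 0.23)]
sake_cup [(array([679., 225.,  28.]), 0.77), (array([377., 427.,  30.]), 0.46)]
white_dish [(array([ 528., -122.,   11.]), 0.67)]
red_case [(array([561., 222.,  13.]), 0.48)]
scene [963. 630. 853.]
takings_box [(array([615.,  98.,  82.]), 0.56)]
flap [(array([626.,  56., 116.]), 0.78), (array([685., -25., 108.]), 0.34)]
thumb_tab [(array([615.,  97.,  85.]), 0.69), (array([622.,  56., 118.]), 0.59)]
coin_case [(array([541.,  72., 101.]), 0.59)]
stamp []
blue_bowl [(array([626., 418.,  30.]), 0.77)]
grey_mug [(array([378., 422.,  49.]), 0.74)]
pink_cup [(array([ 533., -430.,   41.]), 0.78)]
sake_cup [(array([670., 218.,  30.]), 0.56)]
white_dish [(array([ 529., -142.,   10.]), 0.59), (array([ 534., -429.,   44.]), 0.24)]
red_case []
```

View pics/top0.png

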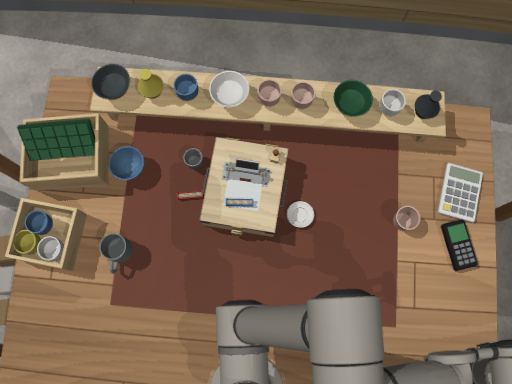

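View pics/scene0.png

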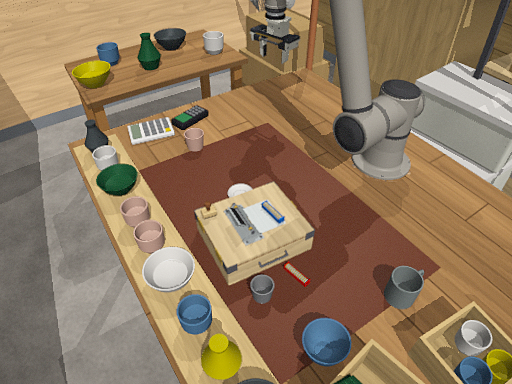

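Top view: the box is at about px (245,187), yawed a few degrees, with the blue case at (240,202), the tab at (247,166) and the stamp at (276,153). I'll move the wrist camera above it.

>>> arm_command:
  deltas:
    - [-0.035,-0.006,-0.029,0]
    - [-0.035,-0.006,-0.029,0]
    - [-0.035,-0.006,-0.029,0]
    - [-0.035,-0.006,-0.029,0]
    - [-0.035,-0.006,-0.029,0]

```text
time: 1.7
tool_pos: [267.4, -320.8, 265.1]
tcp_rot: [-1.57, 0.0, -2.882]
contact_force: [0.6, 0.3, 0.5]
grip_width: 92.1
```

>>> arm_command:
  deltas:
    - [-0.035,-0.006,-0.029,0]
    - [-0.035,-0.006,-0.029,0]
    - [-0.035,-0.006,-0.029,0]
    - [-0.035,-0.006,-0.029,0]
    - [-0.035,-0.006,-0.029,0]

```text
time: 2.2
tool_pos: [399.4, -135.5, 295.3]
tcp_rot: [-1.57, 0.001, -2.882]
contact_force: [2.6, -1.0, -0.2]
grip_width: 91.7
```

>>> arm_command:
  deltas:
    - [-0.035,-0.006,-0.029,0]
    - [-0.035,-0.006,-0.029,0]
    - [-0.035,-0.006,-0.029,0]
    - [-0.035,-0.006,-0.029,0]
    - [0,0,0,0]

```text
time: 2.7
tool_pos: [506.4, 15.0, 318.9]
tcp_rot: [-1.572, 0.002, -2.877]
contact_force: [0.6, -1.3, 0.8]
grip_width: 91.6
```

```bash
python3 - <<'E'
from h import *
o=bot.get_obs(); print(o['tool_pos'],o['tcp_rot'],o['joint_positions'],o['time'])
c=cap('wrist'); save(c,'w1.png'); print(np.round(c['mount'],2))
for k in ['flap','thumb_tab','coin_case','stamp']:
    print(k,[(np.round(w(c,f['xyz'])),round(f['confidence'],2)) for f in vision.find_in(c,k)[:2]])
E
```

```text
[506.38852277  14.9517475  318.94004668] [-1.57158167e+00  2.19377487e-03 -2.87655961e+00] [-0.12283038  0.25375374  1.41625256  0.00156468  1.46985268  1.18277571] 2.7
[[  -0.      0.97    0.26  -68.24]
 [  -0.     -0.26    0.97 -150.7 ]
 [   1.      0.      0.      1.06]
 [   0.      0.      0.      1.  ]]
flap [(array([624.,  52., 110.]), 0.9)]
thumb_tab [(array([626.,  46., 114.]), 0.98)]
coin_case [(array([538.,  67., 101.]), 0.66)]
stamp [(array([674., -35., 104.]), 0.59)]
```

View pics/w1.png

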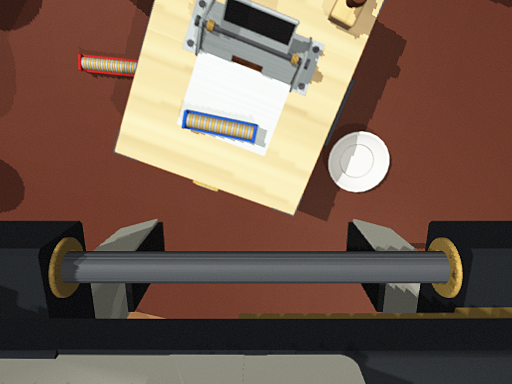

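Wrist view: box front corners at about (115,152) and (295,215), blue case around (220,126), hood from (190,10) to (320,90). I'll enlarge it for precise points.

```bash
python3 - <<'E'
from h import *
a=cv2.imread('pics/w1.png')[0:222,105:372]
cv2.imwrite('pics/w1c.png',cv2.resize(a,(800,665),interpolation=cv2.INTER_CUBIC)[:600])
c=cap('wrist')
m=vision.regions_of(c,'coin_case')[0]['mask'].astype(np.uint8)
r=cv2.minAreaRect(np.argwhere(m)[:,::-1].astype(np.float32)); b=cv2.boxPoints(r); print(r,b)
print(onplane(c,b,95))
P=onplane(c,[(115,152),(295,215)],85); print(P,np.linalg.norm(P[0]-P[1]))
E
```

```text
((213.92489624023438, 120.86178588867188), (76.72344970703125, 20.11842918395996), 11.72511100769043) [[174.31943  122.915375]
 [178.40784  103.216736]
 [253.53036  118.8082  ]
 [249.44196  138.50684 ]]
[[521.98069334 103.76706989  95.        ]
 [543.50816687 103.66963496  95.        ]
 [548.27516786  21.73410167  95.        ]
 [526.57200462  20.63501463  95.        ]]
[[471.2971681  164.82002004  85.        ]
 [451.15837984 -55.29400286  85.        ]] 221.03337728163478
```

View pics/w1c.png

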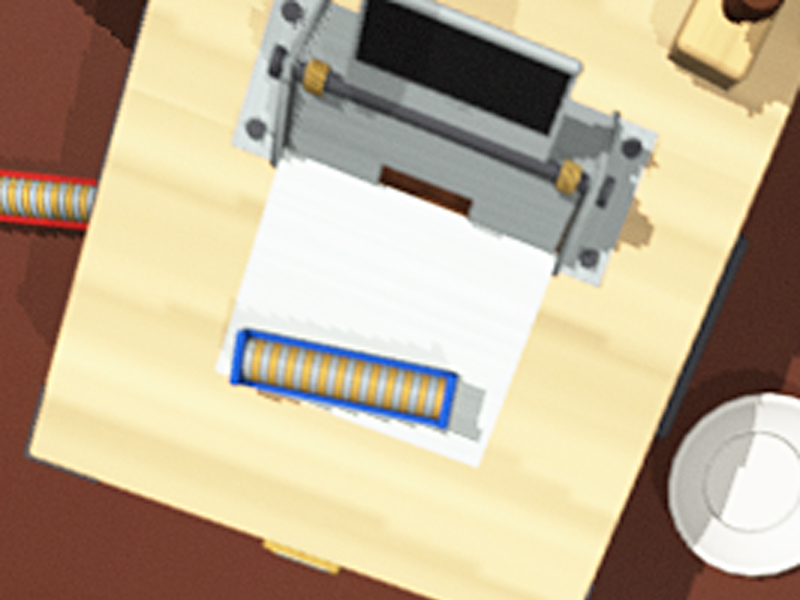

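```bash
python3 - <<'E'
from h import *
o=bot.get_obs(); print(o['tool_pos'],o['tcp_rot'],o['time'])
c=cap('wrist'); save(c,'w2.png')
g=lambda f: cv2.cvtColor(cv2.imread(f),cv2.COLOR_BGR2GRAY)
p1,p2=g('pics/w1.png'),g('pics/w2.png')
pts=np.array([(28,457),(277,160),(558,253),(217,370),(478,465),(316,77),(568,177),(550,133),(358,60),(380,170),(470,213),(236,382),(447,427),(242,330),(457,374)],float)*267/800+[105,0]
pts=np.vstack([pts,[295,215]]).astype(np.float32).reshape(-1,1,2)
q,s,e=cv2.calcOpticalFlowPyrLK(p1,p2,pts,None,winSize=(25,25),maxLevel=3)
q=q.reshape(-1,2); print(np.c_[q,s,q-pts.reshape(-1,2)].round(1))
zs=[85,87,87,85,85,112,112,124,124,93,93,103,103,103,103,85]
for n,a,z in zip('cornerL edgeL edgeR papL papR colL colR tabR tabL scL scR c0 c1 c2 c3 cornerR'.split(),q,zs): print(n,onplane(c,a,z)[0].round(1))
E
```

```text
[503.67926922   9.82311227 318.78742969] [-1.57059363e+00 -1.23189977e-04 -2.88361722e+00] 3.05
[[109.4 149.1   1.   -5.   -3.4]
 [191.6  48.7   1.   -5.9  -4.7]
 [286.2  79.2   1.   -5.1  -5.2]
 [172.1 119.3   1.   -5.3  -4.2]
 [260.2 150.8   1.   -4.3  -4.4]
 [204.1  20.3   1.   -6.4  -5.4]
 [289.1  53.4   1.   -5.5  -5.6]
 [282.6  38.6   1.   -6.   -5.8]
 [217.8  14.3   1.   -6.7  -5.7]
 [226.2  51.8   1.   -5.7  -5. ]
 [256.5  66.1   1.   -5.3  -5. ]
 [178.5 123.3   1.   -5.3  -4.2]
 [249.4 138.    1.   -4.8  -4.5]
 [180.4 105.8   1.   -5.3  -4.3]
 [252.7 120.2   1.   -4.8  -4.6]
 [291.2 210.7   1.   -3.8  -4.3]]
cornerL [473.2 171.5  85. ]
edgeL [601.5 103.1  87. ]
edgeR [597.5  -1.8  87. ]
papL [524.2 108.9  85. ]
papR [515.2   5.   85. ]
colL [627.6  91.8 112. ]
colR [619.8   4.1 112. ]
tabR [629.3  14.4 124. ]
tabL [633.9  78.5 124. ]
scL [607.3  66.5  93. ]
scR [601.8  32.4  93. ]
c0 [524.   97.7 103. ]
c1 [528.2  20.8 103. ]
c2 [542.3  99.3 103. ]
c3 [547.3  22.2 103. ]
cornerR [455.4 -49.5  85. ]
```

>>> arm_command:
  deltas:
    - [-0.022,0.02,-0.02,0]
    - [-0.0215,0.02,-0.0204,0]
    - [0,0.03,0,6.5]
    - [0,0.03,0,6.5]
    - [0,0.02,0,6.5]

```text
time: 3.6
tool_pos: [534.9, 60.6, 196.6]
tcp_rot: [-1.571, -0.002, 3.056]
contact_force: [-0.8, -0.5, 0.2]
grip_width: 91.8
```

>>> arm_command:
  deltas:
    - [0,0,0,0]
    - [0,0,0,0]
    - [0,0,0,0]

```text
time: 3.9
tool_pos: [536.6, 60.7, 200.3]
tcp_rot: [-1.571, 0.003, 3.063]
contact_force: [0.6, -0.6, 0.1]
grip_width: 91.9
```

```bash
cat >> h.py <<'E'
B=np.array([593.3,50.5]); b=-0.083
Rb=np.array([[np.cos(b),np.sin(b)],[-np.sin(b),np.cos(b)]])
def tobox(p): return Rb@(np.array(p)[:2]-B)
def st():
    o=bot.get_obs(); p=o['tool_pos']
    print('t %.2f box xy %s z %.1f tip z %.1f yaw-b %.2f deg'%(o['time'],tobox(p).round(1),p[2],p[2]-8,np.degrees(o['tcp_rot'][2]-b)),'F',np.round(o['contact_force'],1),'w %.1f'%o['grip_width'])
E
python3 - <<'E'
from h import *
st(); print(bot.get_obs()['tcp_rot'])
c=cap('wrist'); save(c,'w3.png')
print(tobox([535.5,60]))
m=vision.regions_of(c,'coin_case')
if m:
    m=m[0]['mask'].astype(np.uint8); r=cv2.minAreaRect(np.argwhere(m)[:,::-1].astype(np.float32)); P=onplane(c,cv2.boxPoints(r),101); print([tobox(p).round(1) for p in P])
E
```

```text
t 3.90 box xy [-57.3   5.5] z 200.3 tip z 192.3 yaw-b 180.23 deg F [ 0.6 -0.6  0.1] w 91.9
[-1.57089624e+00  2.88139724e-03  3.06255306e+00]
[-58.38861715   4.67540235]
[array([-50.5,  47.4]), array([-39.3, -32.2]), array([-62.8, -36.2]), array([-74.6,  45.2])]
```

View pics/w3.png

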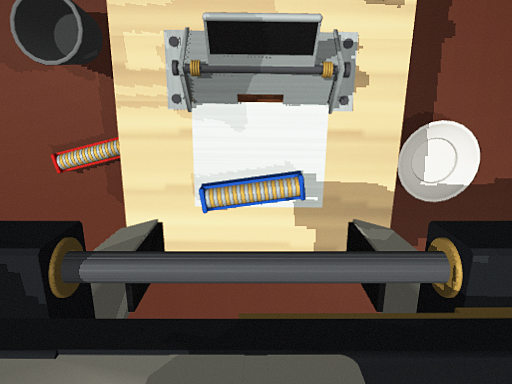

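The case (252,190) is centred between the fingers and about 8° askew, and the box is square to the view. I'll lower the fingers around its ends.

>>> arm_command:
  deltas:
    - [0,0.03,0,0]
    - [0,0.03,0,0]
    - [0,0.02,0,0]
    - [0,0.012,0,0]
    - [0,0.01,0,0]

```text
time: 4.5
tool_pos: [536.3, 61.0, 96.7]
tcp_rot: [-1.571, 0.001, 3.062]
contact_force: [-0.3, 0.1, 0.6]
grip_width: 91.4
```

>>> arm_command:
  deltas:
    - [0,0,0,0]
    - [0,0,0,0]
  claw: 14

```text
time: 4.7
tool_pos: [536.4, 61.0, 97.5]
tcp_rot: [-1.571, 0.001, 3.061]
contact_force: [0.9, -0.5, -0.1]
grip_width: 87.0
```

>>> arm_command:
  deltas:
    - [0,0,0,0]
    - [0,0,0,0]
  claw: 22

```text
time: 4.9
tool_pos: [536.4, 61.2, 97.6]
tcp_rot: [-1.571, 0.002, 3.061]
contact_force: [0.3, 0.4, 1.0]
grip_width: 83.9
```

```bash
python3 - <<'E'
from h import *
st()
E
```

```text
t 4.90 box xy [-57.6   6. ] z 97.6 tip z 89.6 yaw-b 180.14 deg F [0.3 0.4 1. ] w 83.9
```

>>> arm_command:
  deltas:
    - [0,0,0,0]
    - [0,0,0,0]
    - [0,0,0,0]
  claw: 30

```text
time: 5.2
tool_pos: [536.4, 61.4, 97.4]
tcp_rot: [-1.571, 0.002, 3.061]
contact_force: [-0.9, 3.6, 6.3]
grip_width: 80.8
```

>>> arm_command:
  deltas:
    - [0,0,0.002,0]
    - [0,0,0.002,0]
    - [0,0,0.002,0]
    - [0,0,0,0]

```text
time: 5.6
tool_pos: [535.8, 55.5, 97.4]
tcp_rot: [-1.572, 0.002, 3.061]
contact_force: [0.4, 2.8, 5.3]
grip_width: 81.1
```

>>> arm_command:
  deltas:
    - [0,0,0,0]
    - [0,0,0,0]
    - [0,0,0,0]
  claw: 0

```text
time: 5.9
tool_pos: [535.0, 54.8, 96.3]
tcp_rot: [-1.57, -0.001, 3.061]
contact_force: [-0.1, 0.4, 0.4]
grip_width: 91.4
```

>>> arm_command:
  deltas:
    - [0,-0.02,0,0]
    - [0,-0.04,0,0]
    - [0,-0.04,0,0]
    - [0,0,0,0]
    - [0,0,0,0]

```text
time: 6.4
tool_pos: [535.5, 54.9, 197.2]
tcp_rot: [-1.571, 0.002, 3.061]
contact_force: [0.0, -1.0, -0.3]
grip_width: 91.8
```

```bash
python3 - <<'E'
from h import *
st(); print(bot.get_obs()['joint_positions'])
c=cap('wrist'); save(c,'w4.png')
m=vision.regions_of(c,'coin_case')
if m:
    m=m[0]['mask'].astype(np.uint8); r=cv2.minAreaRect(np.argwhere(m)[:,::-1].astype(np.float32)); P=onplane(c,cv2.boxPoints(r),101); print([tobox(p).round(1) for p in P])
E
```

```text
t 6.40 box xy [-58.   -0.4] z 197.2 tip z 189.2 yaw-b 180.14 deg F [ 0.  -1.  -0.3] w 91.8
[-4.00401502e-02  3.97964565e-01  1.54758912e+00 -3.70441856e-04
  1.19450081e+00  1.61150158e+00]
[array([-50.8,  39.4]), array([-39.8, -39.8]), array([-62.8, -43.8]), array([-74.3,  37.3])]
```

View pics/w4.png

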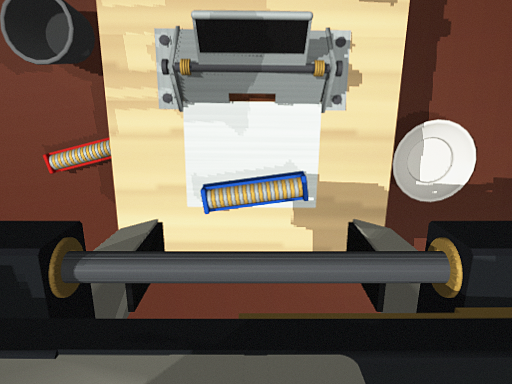

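The case is centred now (256,192) but still about 8° askew. I'll cage it again at its own angle and turn it.

>>> arm_command:
  deltas:
    - [0,0.04,0,-4.2]
    - [0,0.04,0,-4.1]
    - [0,0.012,0,0]
    - [0,0.007,0,0]
    - [0,0,0,0]

```text
time: 7.0
tool_pos: [535.4, 55.1, 97.4]
tcp_rot: [-1.571, -0.001, -3.079]
contact_force: [-0.3, 0.2, 0.2]
grip_width: 92.0
```

>>> arm_command:
  deltas:
    - [0,0,0,0]
    - [0,0,0,0]
    - [0,0,0,0]
  claw: 29

```text
time: 7.3
tool_pos: [535.9, 55.1, 98.8]
tcp_rot: [-1.57, 0.002, -3.077]
contact_force: [-0.3, 0.4, -0.2]
grip_width: 81.8
```

>>> arm_command:
  deltas:
    - [0,0,0,2.1]
    - [0,0,0,2.1]
    - [0,0,0,2.1]
    - [0,0,0,2.5]
    - [0,0,0,0]

```text
time: 7.8
tool_pos: [535.6, 55.1, 98.3]
tcp_rot: [-1.571, 0.001, 3.052]
contact_force: [-0.3, -0.2, 1.0]
grip_width: 81.4
```

>>> arm_command:
  deltas:
    - [0,0,0,0]
    - [0,0,0,0]
    - [0,0,0,0]
  claw: 0

```text
time: 8.1
tool_pos: [535.4, 55.1, 97.8]
tcp_rot: [-1.571, 0.0, 3.053]
contact_force: [0.3, -0.5, -0.1]
grip_width: 91.4
```

>>> arm_command:
  deltas:
    - [0,-0.02,0,0]
    - [0,-0.04,0,0]
    - [0,-0.04,0,0]
    - [0,0,0,0]
    - [0,0,0,0]

```text
time: 8.6
tool_pos: [535.6, 55.1, 198.5]
tcp_rot: [-1.571, 0.002, 3.053]
contact_force: [-0.1, -0.1, 0.4]
grip_width: 91.8
```

```bash
python3 - <<'E'
from h import *
st()
c=cap('wrist'); save(c,'w5.png')
for k in ['coin_case','thumb_tab','flap']:
  m=vision.regions_of(c,k)
  if m:
    m=m[0]['mask'].astype(np.uint8); r=cv2.minAreaRect(np.argwhere(m)[:,::-1].astype(np.float32)); P=onplane(c,cv2.boxPoints(r),103 if k=='coin_case' else 120); print(k,[tobox(p).round(1).tolist() for p in P])
E
```

```text
t 8.60 box xy [-57.8  -0.2] z 198.5 tip z 190.5 yaw-b 179.66 deg F [-0.1 -0.1  0.4] w 91.8
coin_case [[-47.4, 37.7], [-41.4, -39.9], [-64.5, -42.5], [-70.8, 36.9]]
thumb_tab [[8.8, 50.6], [64.0, 46.6], [62.8, -47.0], [7.5, -49.1]]
flap [[63.8, 47.6], [63.4, -46.7], [8.3, -49.3], [8.8, 51.1]]
```

View pics/w5.png

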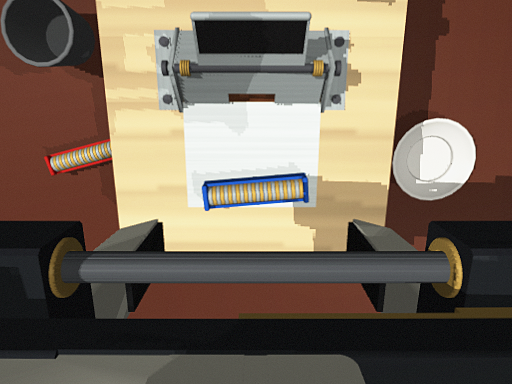

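Still about 4° askew. I'll half-open the fingers and push with both side faces from behind, which should square the case and bring it near the flap.

>>> arm_command:
  deltas:
    - [0.02,0,0,0]
    - [0.017,0,0,0]
    - [0,0.03,0,0]
    - [0,0.03,0,0]
    - [0,0.02,0,0]
  claw: 172

```text
time: 9.3
tool_pos: [497.0, 58.4, 115.1]
tcp_rot: [-1.57, -0.004, 3.052]
contact_force: [0.1, -0.1, -0.3]
grip_width: 56.2
```

>>> arm_command:
  deltas:
    - [0,0.012,0,0]
    - [0,0.01,0,0]
    - [0,0,0,0]
    - [0,0,0,0]

```text
time: 9.7
tool_pos: [498.9, 58.4, 96.1]
tcp_rot: [-1.571, 0.001, 3.052]
contact_force: [-0.3, 0.0, 0.1]
grip_width: 30.6
```

>>> arm_command:
  deltas:
    - [-0.006,0,0,0]
    - [-0.006,0,0,0]
    - [-0.006,0,0,0]
    - [-0.006,0,0,0]
    - [-0.006,0,0,0]

```text
time: 10.2
tool_pos: [528.7, 55.6, 95.8]
tcp_rot: [-1.571, -0.0, 3.052]
contact_force: [-2.2, -0.0, 1.0]
grip_width: 29.7
```

```bash
python3 - <<'E'
from h import *
st()
E
```

```text
t 10.20 box xy [-64.8  -0.2] z 95.8 tip z 87.8 yaw-b 179.64 deg F [-2.2 -0.   1. ] w 29.7
```

>>> arm_command:
  deltas:
    - [-0.006,0,0,0]
    - [-0.006,0,0,0]
    - [-0.006,0,0,0]
    - [-0.006,0,0,0]
    - [-0.003,0,0,0]

```text
time: 10.7
tool_pos: [556.0, 53.2, 95.6]
tcp_rot: [-1.571, 0.001, 3.052]
contact_force: [-1.5, 0.1, 2.1]
grip_width: 29.9
```

```bash
python3 - <<'E'
from h import *
st()
c=cap('wrist'); save(c,'w6.png')
m=vision.regions_of(c,'coin_case')
if m:
    m=m[0]['mask'].astype(np.uint8); r=cv2.minAreaRect(np.argwhere(m)[:,::-1].astype(np.float32)); P=onplane(c,cv2.boxPoints(r),103); print([tobox(p).round(1).tolist() for p in P])
E
```

```text
t 10.70 box xy [-37.3  -0.4] z 95.6 tip z 87.6 yaw-b 179.64 deg F [-1.5  0.1  2.1] w 29.9
[[-2.0, 36.2], [-2.4, -41.9], [-24.6, -43.3], [-24.2, 37.7]]
```

View pics/w6.png

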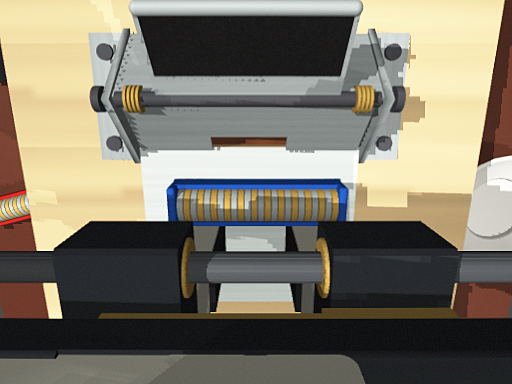

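The case is squared, about 5 mm in front of the flap edge and 3 mm right of the middle, which is within tolerance. I'll back off, rise and turn the jaws along box x.

>>> arm_command:
  deltas:
    - [0.012,0,0,0]
    - [0,-0.04,0,0]
    - [0,-0.035,0,-8.2]
    - [0,0,0,-8.2]
    - [0,0,0,-8.2]

```text
time: 11.3
tool_pos: [544.1, 54.3, 172.2]
tcp_rot: [-1.569, 0.003, -2.796]
contact_force: [1.0, 0.1, -0.6]
grip_width: 29.9
```

>>> arm_command:
  deltas:
    - [0,0,0,-8.2]
    - [0,0,0,-8.2]
    - [0,0,0,-8.2]
    - [0,0,0,-8.2]
    - [0,0,0,-8.2]
  claw: 22

```text
time: 11.8
tool_pos: [543.4, 54.3, 170.7]
tcp_rot: [-1.57, 0.0, -2.08]
contact_force: [-0.2, -0.2, 0.3]
grip_width: 64.8
```

>>> arm_command:
  deltas:
    - [0,0,0,-8.2]
    - [0,0,0,-8.2]
    - [0,0,0,-8.2]
    - [-0.001,0,0.03,0]
    - [0,0,0.03,0]

```text
time: 12.3
tool_pos: [603.8, 50.4, 171.2]
tcp_rot: [-1.57, -0.0, -1.656]
contact_force: [0.9, -0.8, 0.8]
grip_width: 83.8
```

>>> arm_command:
  deltas:
    - [0,0,0,0]
    - [0,0,0,0]
    - [0,0,0,0]

```text
time: 12.6
tool_pos: [602.3, 50.4, 170.5]
tcp_rot: [-1.572, -0.0, -1.656]
contact_force: [-1.0, 0.3, 0.2]
grip_width: 83.8
```

```bash
python3 - <<'E'
from h import *
st()
c=cap('wrist'); save(c,'w7.png')
m=vision.regions_of(c,'coin_case')
for k in m[:1]:
    r=cv2.minAreaRect(np.argwhere(k['mask'])[:,::-1].astype(np.float32)); P=onplane(c,cv2.boxPoints(r),97); print([tobox(p).round(1).tolist() for p in P])
E
```

```text
t 12.60 box xy [8.9 0.6] z 170.5 tip z 162.5 yaw-b -90.15 deg F [-1.   0.3  0.2] w 83.8
[[-25.9, 39.0], [-4.1, 39.0], [-5.4, -37.9], [-29.1, -37.9]]
```

View pics/w7.png

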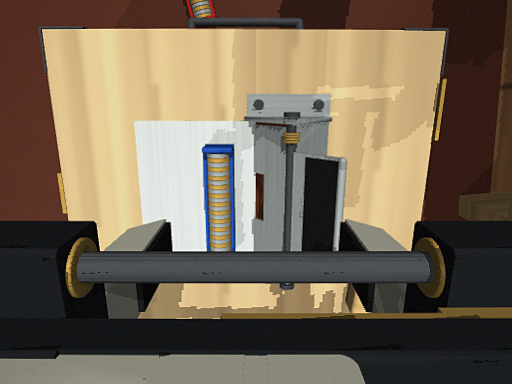

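The jaws now straddle the case (220,200) and the tab bar (340,205), with clearance both sides. Pressing the tab.

>>> arm_command:
  deltas:
    - [0,0.015,0.002,0]
    - [0,0.01,0,0]
    - [0,0.006,0,0]
    - [0,0.006,0,0]
    - [0,0.006,0,0]

```text
time: 13.2
tool_pos: [605.9, 50.0, 128.2]
tcp_rot: [-1.568, 0.0, -1.657]
contact_force: [1.5, -0.8, 4.3]
grip_width: 83.9
```

>>> arm_command:
  deltas:
    - [0,0.005,0,0]
    - [0,0.005,0,0]
    - [0,0.004,0,0]
    - [0,0.003,0,0]
    - [0,0,0,0]

```text
time: 13.7
tool_pos: [605.2, 50.1, 110.4]
tcp_rot: [-1.571, -0.0, -1.657]
contact_force: [3.1, 0.5, 4.5]
grip_width: 83.7
```

```bash
python3 - <<'E'
from h import *
st(); print(bot.get_obs()['moment'])
E
```

```text
t 13.70 box xy [11.9  0.5] z 110.4 tip z 102.4 yaw-b -90.16 deg F [3.1 0.5 4.5] w 83.7
[-0.07681306 -0.88404561  0.03647345]
```

>>> arm_command:
  deltas:
    - [0,0.002,0.002,0]
    - [0,0.002,0.002,0]
    - [0,0.001,0,0]
    - [0,0,0,0]

```text
time: 14.1
tool_pos: [608.0, 49.9, 105.4]
tcp_rot: [-1.574, -0.0, -1.656]
contact_force: [-0.8, 0.5, 5.7]
grip_width: 84.0
```

```bash
python3 - <<'E'
from h import *
st()
c=cap('wrist'); save(c,'w8.png')
E
```

```text
t 14.10 box xy [14.7  0.6] z 105.4 tip z 97.4 yaw-b -90.15 deg F [-0.8  0.5  5.7] w 84.0
```

View pics/w8.png

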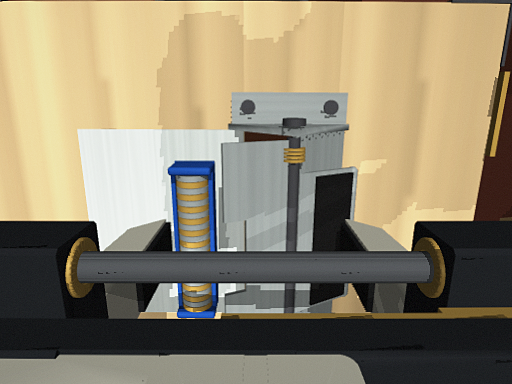

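The flap is open: its edge has lifted clear at (235,180), the tab is held down, and the case (195,240) stands square in front. I'll close the pusher in small steps, moving the tool so that the tab finger stays put.

>>> arm_command:
  deltas:
    - [0,0.001,0.001,0]
    - [0,0,0.001,0]
    - [0,0,0,0]
  claw: 33

```text
time: 14.45
tool_pos: [609.8, 49.7, 104.5]
tcp_rot: [-1.574, -0.0, -1.656]
contact_force: [-1.7, 0.1, 6.9]
grip_width: 80.0
```

>>> arm_command:
  deltas:
    - [0,0,0.001,0]
    - [0,0,0.001,0]
    - [0,0,0,0]
  claw: 44

```text
time: 14.75
tool_pos: [611.9, 49.6, 104.6]
tcp_rot: [-1.574, -0.0, -1.656]
contact_force: [-1.4, -0.8, 6.2]
grip_width: 76.0
```

>>> arm_command:
  deltas:
    - [0,0,0.001,0]
    - [0,0,0.001,0]
    - [0,0,0,0]
  claw: 55

```text
time: 15.05
tool_pos: [614.0, 49.4, 104.6]
tcp_rot: [-1.574, -0.0, -1.656]
contact_force: [-1.2, 0.2, 6.9]
grip_width: 72.0
```

```bash
python3 - <<'E'
from h import *
st()
c=cap('wrist'); save(c,'w9.png')
m=vision.regions_of(c,'coin_case')
for k in m[:1]:
    r=cv2.minAreaRect(np.argwhere(k['mask'])[:,::-1].astype(np.float32)); P=onplane(c,cv2.boxPoints(r),97); print(k['confidence'],[tobox(p).round(1).tolist() for p in P])
E
```

```text
t 15.05 box xy [20.7  0.6] z 104.6 tip z 96.6 yaw-b -90.15 deg F [-1.2  0.2  6.9] w 72.0
0.64 [[-16.2, 38.8], [5.1, 40.2], [8.4, -44.3], [-15.8, -46.2]]
```

>>> arm_command:
  deltas:
    - [0,0,0.001,0]
    - [0,0,0.001,0]
    - [0,0,0,0]
  claw: 66

```text
time: 15.45
tool_pos: [616.0, 49.2, 104.6]
tcp_rot: [-1.574, -0.0, -1.656]
contact_force: [-1.6, 0.3, 5.1]
grip_width: 68.0
```

>>> arm_command:
  deltas:
    - [0,0,0.001,0]
    - [0,0,0.001,0]
    - [0,0,0,0]
  claw: 77

```text
time: 15.75
tool_pos: [618.0, 49.0, 104.6]
tcp_rot: [-1.574, -0.0, -1.656]
contact_force: [-1.6, -0.1, 6.6]
grip_width: 64.3
```

>>> arm_command:
  deltas:
    - [0,0,0.001,0]
    - [0,0,0.001,0]
    - [0,0,0,0]
  claw: 88

```text
time: 16.05
tool_pos: [620.0, 48.9, 104.7]
tcp_rot: [-1.573, -0.0, -1.657]
contact_force: [-1.3, 0.3, 6.6]
grip_width: 60.1
```

>>> arm_command:
  deltas:
    - [0,0,0.001,0]
    - [0,0,0.001,0]
    - [0,0,0,0]
  claw: 99

```text
time: 16.35
tool_pos: [622.3, 48.7, 104.6]
tcp_rot: [-1.573, -0.0, -1.656]
contact_force: [0.4, 0.6, 5.2]
grip_width: 56.3
```

```bash
python3 - <<'E'
from h import *
st()
c=cap('wrist'); save(c,'w10.png')
m=vision.regions_of(c,'coin_case')
for k in m[:1]:
    r=cv2.minAreaRect(np.argwhere(k['mask'])[:,::-1].astype(np.float32)); P=onplane(c,cv2.boxPoints(r),97); print(k['confidence'],[tobox(p).round(1).tolist() for p in P])
E
```

```text
t 16.35 box xy [29.   0.6] z 104.6 tip z 96.6 yaw-b -90.15 deg F [0.4 0.6 5.2] w 56.3
```

View pics/w10.png

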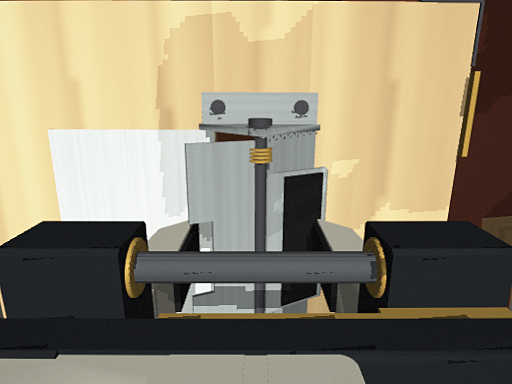

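The case is out of sight under the flap and the push force has dropped, so it has probably fallen. I'll push a few mm further to be sure.

>>> arm_command:
  deltas:
    - [0,0,0.001,0]
    - [0,0,0.001,0]
    - [0,0,0,0]
  claw: 110

```text
time: 16.75
tool_pos: [624.4, 48.5, 104.6]
tcp_rot: [-1.573, -0.0, -1.657]
contact_force: [-0.2, -1.1, 5.5]
grip_width: 52.4
```

>>> arm_command:
  deltas:
    - [0,0,0.001,0]
    - [0,0,0,0]
    - [0,0,0,0]
  claw: 115

```text
time: 17.05
tool_pos: [625.5, 48.4, 104.6]
tcp_rot: [-1.572, -0.0, -1.656]
contact_force: [0.4, 1.4, 5.4]
grip_width: 50.4
```

```bash
python3 - <<'E'
from h import *
st()
for n in ['wrist','scene','top']:
    c=cap(n); print(n,[(np.round(w(c,f['xyz'])),tobox(w(c,f['xyz'])).round(),round(f['confidence'],2)) for f in vision.find_in(c,'coin_case')[:3]])
E
```

```text
t 17.05 box xy [32.2  0.6] z 104.6 tip z 96.6 yaw-b -90.15 deg F [0.4 1.4 5.4] w 50.4
wrist []
scene []
top []
```

No camera sees the case. I'll retract the pusher in the same stepped way, then release the tab.

>>> arm_command:
  deltas:
    - [0,0,-0.002,0]
    - [0,0,-0.002,0]
    - [0,0,0,0]
  claw: 104

```text
time: 17.65
tool_pos: [622.8, 48.5, 104.9]
tcp_rot: [-1.569, -0.0, -1.657]
contact_force: [4.8, 0.2, 3.2]
grip_width: 54.2
```

>>> arm_command:
  deltas:
    - [0,0,-0.002,0]
    - [0,0,-0.002,0]
    - [0,0,0,0]
  claw: 82

```text
time: 17.95
tool_pos: [618.4, 48.9, 104.8]
tcp_rot: [-1.57, -0.0, -1.657]
contact_force: [4.8, 0.5, 3.9]
grip_width: 62.6
```

>>> arm_command:
  deltas:
    - [0,0,-0.002,0]
    - [0,0,-0.002,0]
    - [0,0,0,0]
  claw: 60

```text
time: 18.25
tool_pos: [614.1, 49.2, 104.8]
tcp_rot: [-1.57, -0.0, -1.657]
contact_force: [4.6, -0.1, 3.3]
grip_width: 70.2
```

>>> arm_command:
  deltas:
    - [0,0,-0.002,0]
    - [0,0,-0.002,0]
    - [0,0,0,0]
  claw: 38

```text
time: 18.55
tool_pos: [610.0, 49.6, 104.8]
tcp_rot: [-1.571, -0.0, -1.657]
contact_force: [3.1, 0.2, 4.3]
grip_width: 78.4
```

>>> arm_command:
  deltas:
    - [0,0,-0.001,0]
    - [0,0,-0.002,0]
    - [0,0,0,0]
  claw: 22

```text
time: 18.85
tool_pos: [607.0, 49.8, 104.8]
tcp_rot: [-1.571, -0.0, -1.657]
contact_force: [4.2, -0.3, 2.9]
grip_width: 84.2
```

```bash
python3 - <<'E'
from h import *
st()
E
```

```text
t 18.85 box xy [13.7  0.5] z 104.8 tip z 96.8 yaw-b -90.16 deg F [ 4.2 -0.3  2.9] w 84.2
```

>>> arm_command:
  deltas:
    - [0,-0.006,0,0]
    - [0,-0.008,0,0]
    - [0,-0.008,0,0]
    - [0,-0.01,0,0]
    - [0,-0.015,0,0]

```text
time: 19.35
tool_pos: [604.7, 50.2, 150.5]
tcp_rot: [-1.578, -0.0, -1.656]
contact_force: [0.3, -0.1, 0.0]
grip_width: 84.2
```

>>> arm_command:
  deltas:
    - [0,-0.03,0,0]
    - [0,-0.04,-0.01,0]
    - [0,-0.04,-0.03,0]
    - [0,-0.04,-0.03,0]
    - [0,0,-0.03,0]

```text
time: 19.85
tool_pos: [507.5, 58.7, 306.6]
tcp_rot: [-1.564, 0.001, -1.656]
contact_force: [0.2, 0.7, 0.1]
grip_width: 84.0
```

>>> arm_command:
  deltas:
    - [0.02,0,-0.03,0]
    - [0.02,0,0,0]
    - [0,0,0,0]
    - [0,0,0,0]
    - [0,0,0,0]

```text
time: 20.35
tool_pos: [474.2, 21.7, 301.3]
tcp_rot: [-1.572, 0.0, -1.656]
contact_force: [-0.3, 0.0, -0.3]
grip_width: 84.1
```

```bash
python3 - <<'E'
from h import *
st()
c=cap('wrist'); save(c,'w11.png')
for n in [c,cap('scene'),cap('top')]:
  for k in ['coin_case','stamp','red_case','sake_cup','white_dish']:
    print(k,[(np.round(w(n,f['xyz'])),round(f['confidence'],2)) for f in vision.find_in(n,k)[:1]])
E
```

```text
t 20.35 box xy [-116.3  -38.5] z 301.3 tip z 293.3 yaw-b -90.15 deg F [-0.3  0.  -0.3] w 84.1
coin_case []
stamp [(array([676., -30., 101.]), 0.7)]
red_case [(array([565., 186.,  16.]), 0.46)]
sake_cup []
white_dish [(array([ 532., -105.,   12.]), 0.96)]
coin_case [(array([ 528., -143.,    9.]), 0.58)]
stamp [(array([690., -24., 106.]), 0.52)]
red_case [(array([568., 223.,  19.]), 0.75)]
sake_cup [(array([668., 218.,  34.]), 0.7)]
white_dish [(array([ 529., -143.,    9.]), 0.48)]
coin_case []
stamp []
red_case [(array([562., 227.,  16.]), 0.45)]
sake_cup [(array([678., 224.,  27.]), 0.54)]
white_dish [(array([ 529., -123.,   10.]), 0.76)]
```

View pics/w11.png

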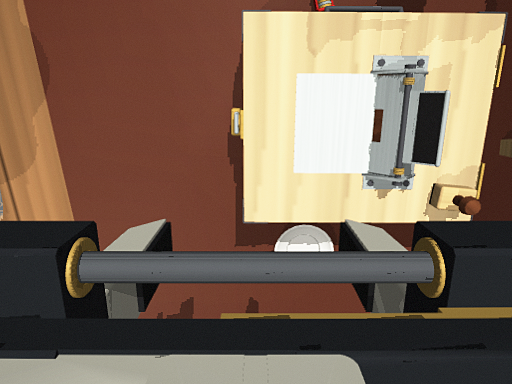

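The deck is empty, the flap (390,125) is shut and the stamp (455,195) is in place. Handing in.

```bash
python3 -c "
from h import *
print(job.close_job())"
```

```text
the job is handed in; nothing more can be done
None
```

The blue coin case is in the takings box and the flap has sprung shut. I handed the job in at about 20 s of the 72 s allowed; no verdict is reported.

**What I did:** I centred the case by closing the fingers lightly on its two ends. I then turned it part-way square between the fingers and pushed it square up to the flap. One fingertip then held the thumb tab down (about 6 N) while the other pushed the case under the flap through the scallop until it dropped. I withdrew the pusher with the flap still open, then let the flap close slowly.

**Last checks:**
- **Case:** the final wrist picture shows a bare deck and a shut flap. I inferred that the case dropped from that and from the push force falling away, because no camera sees inside the box.
- **Stall:** the stamp, dish, cup and red case were found within the networks' scatter of where they started. The bowl, mug and pink cup were not measured again, but the arm went nowhere near them.
- **Forces:** nothing touched the robot at the end, and the largest force I read was about 7 N.

**Disagreements:**
- **False hit:** one scene-camera hit for the blue case (0.58) lay exactly on the white dish, so I took it as false.
- **First squaring:** closing on the case's ends centred it but left it about 8° askew, which the later turn and push corrected.
- **Case ends:** the first squaring briefly closed the fingers on both ends with a light squeeze while sliding the case 6 mm sideways. The case was never lifted.

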